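# Load the brazing cradle: flip the stop, tip the tube in, push it home

## Robot

A 7-joint arm with a two-finger parallel gripper is mounted at the origin on the work surface. World frame = base frame: x ahead of the robot, y to its left, z up, the work surface at z = 0. Lengths are in mm, angles in rad, forces in N, time in s.
With the tool pointing down it reaches from about 350 to 900 mm from the base axis. Payload 19.9 kg.
Tool frame: the origin (TCP) lies midway between the tips of the shut fingers; the grasp point (between the pads) lies 19 mm behind it; z points along the fingers, y is the line along which they close (so a half turn about z gives the same grasp; the last joint's range is limited). The gripper opens to 94 mm and grips with 3 to 60 N. Pads are 16 mm wide; open, the fingers measure 119 mm over their backs; the gripper's body (75 mm by 177 mm) begins 78 mm behind the grasp point.
Start: joints at [1.238, 0.417, -0.01, 1.614, 0.005, 1.111, -0.053], TCP at [179.193, -598.739, 205.425] pointing down, gripper open.
Joint ranges: [-2.81, 2.81], [-0.39, 2.02], [-1.27, 1.25], [0.06, 2.57], [-1.19, 4.33], [0.19, 2], [-2.82, 2.82]. Speed limits (rad/s): [1.89, 1.89, 2.39, 2.39, 3.01, 3.01, 3.01].

## Interface

Orientations are given as a unit quaternion [x, y, z, w].
In Python, from cell import bot gives the robot as it stands.
- The arm moves only by the shell command python3 -m jog 'ROWS' [FORCE]. ROWS is JSON, a list that holds one entry, the list of rows, each a list of 7 numbers: the shift along the tool's x, y, z normalised to -1 to 1, where 1 is 0.03 m, then the turn, a rotation vector about the tool's x, y, z normalised to -1 to 1, where 1 is 6 degrees, then the opening, from 0 (shut) to 1 (fully open). A call has 1 to 20 rows; each row shifts and turns the commanded pose from where the row before left it, along the tool's axes as they then stand; what a row does not reach is not made up. A row lasts 1/8 s, in which the tool goes at most 62.5 mm and 10.7 degrees, less where a joint would pass 70% of its speed; a pose out of reach is approached as far as the arm can. A call with a number of a shift or a turn outside -1 to 1 is refused whole. A call with a gripper value outside its range is refused whole. The fingers move at their own pace and stop on an object; FORCE is the grip in N (left out, the last holds). Time passes only in rows, so rows that do not move let the fingers close. It gives the time, the measured TCP pose, the force, the opening and the grip force at its end, in the units of the state.
- bot.sense(): the state, without advancing time (a new reading comes with each control period).
- bot.grab_frame(name): name is "scene" or "side" or "wrist"; returns the picture (480x640x3 uint8, blue, green, red); there is no depth.
- bot.get_calibration(name): a dict with "intrinsics" (3x3 intrinsics, pixels), "dist" ([k1, k2, p1, p2, k3] as OpenCV has them; the pictures are not rectified), "R" (3x3) and "t" (3): a world point X has camera coordinates R X + t; the wrist camera has in their place "hand_eye" (4x4, takes a point from camera to tool coordinates, whose origin is the TCP and whose axes are the flange's). Camera axes: x right, y down, z forward; pixel columns grow to the right and rows downward; lengths in mm; the calibration is good to about 2 mm. A picture is of the moment at which its call begins: read the wrist's pose just before it. get_calibration takes no time and is no camera call.
- bot.finish_job(): hands the job in; it is judged then, once.
Trained networks look in the newest picture that a camera, given by its name, has taken for a name from the list of things; names that differ only in an ending like _2 or _b are one class to them, and where a whole thing is asked for, a point or a joint stands for the part that bears it (a point fixed in the world has none). Each returns a list of dicts, best first, with "p" (0 to 1); they miss things now and then, are a little off and sometimes report something else, mostly with a low value. They report only what shows in the picture. A call takes as long as a camera call. They do not tell look-alikes from the thing itself.
- bot.find_in(camera, name): "at" ([x, y, z] in mm, in world coordinates, good to about 4 mm: the middle of the surface that is visible of it).
- bot.cut_out(camera, name): "mask" (480x640 bool, what is visible of it).
The state is a dict: "clock": time; "joint_pos": joint angles; "qd": joint speeds; "joint_efforts": joint torques, N m; "ee_pos": TCP position; "orientation": TCP orientation; "ft_force": force on the tool from outside, world axes, zero at the start; "ft_torque": the same for the moment, N m; "width": finger opening in mm; "grasp_force": force on a finger pad.
Only numpy, scipy, OpenCV 4.12 (cv2) and the standard library are available. Lean on these libraries where they do the work, as an engineer would, in place of code of your own. Each camera call takes 0.05 s, during which the arm holds its last target. There are 200 camera calls.

## Task

Get the tube located in the brazing cradle using only pushes of the fingertips, never picking anything up: first flip the red end stop over and press it fully down into the channel, then tip the standing steel tube over, where it stands, towards the stop so that it lies along the channel, and then push it along until its end sits against the stop's brass pad. Leave the stop down and leave the other things on the bench where they are.

Things in the scene. Friction and masses are not known exactly. Their poses are not given: they have to be found in the camera images.
- cradle: Fixed cradle: dark base plate 370 x 100 x 12 mm with an aluminium channel along its x. Origin: centre of the plate's underside, on the bench; z up; +x points from the standing tube to the flip stop. Channel floor 20 mm above the origin, x -180 to +110 mm; side walls' inner faces at y = -22 and +22 mm, 8 mm thick, tops at z 44 mm; ends open. Hinge cheeks x 132 to 158 mm, tops z 54 mm.
- stop (a joint): Flip stop, red arm hinged at the cradle's +x end. Rad: 0 = leaning back out of the channel, 40 degrees past vertical towards +x (limit); 0.70 = straight up; 2.269 = fully down (hard limit), pointing to -x along the channel. Starts at 0 to 0.35. Stiff hinge, about 0.05 N m of friction: it stays where it is left and must be pushed all the way down.
- stop_hinge (a point): Mid-point of the stop's hinge axis (axis along the cradle's y): x 145, y 0, z 39 mm in the cradle's frame. From here the red arm, 24 mm wide, reaches 60 mm to the pad face. Its back face (away from the channel when leaning back, on top when down) lies 15 mm off the line from hinge to pad: when down, its top is 54 mm above the cradle's origin.
- stop_pad (a point): Point on the free-end face of the stop's brass pad (30 mm wide, 29 mm high), 60 mm from the hinge axis. With the stop down it is at x 85, y 0, z 39 mm in the cradle's frame and its face looks to -x, at the tube.
- tube: Loose steel tube, 38 mm diameter, 140 mm long, black ends, copper band near its top; 0.14 to 0.28 kg. Starts upright on the channel floor at x -129 to -99 mm in the cradle. Origin: its bottom centre; z along its axis to the top. Falls once leaning 15 degrees. Lying, its axis is 39 mm above the cradle's origin, its origin at the end away from the stop, about 20 to 60 mm short of home.
- tube_top (a point): Centre of the tube's top end face (the end with the copper band), 140 mm from its origin; this is the end that goes against the stop.
- tube_mid (a point): Middle of the tube, on its axis, 70 mm from both ends.
- flux_jar: White plastic jar, 68 mm diameter, 75 mm tall, standing at the back of the bench; bystander. Origin: centre of the underside.
- sleeve: Brass sleeve (short open ring), 48 mm diameter, 50 mm tall, standing at the back; bystander. Origin: centre of the underside.
- spare_tube: Plain copper-coloured round bar, 29 mm diameter, 100 mm tall, standing at the back; bystander, not the tube to tip. Origin: centre of the underside.
- hammer: Hammer lying on the left of the bench, about 300 mm long; bystander.
- brush: Brush lying on the right of the bench, about 200 mm long; bystander.
- clamp: Black C-clamp lying flat on the near left of the bench, about 80 x 160 mm, 22 mm high; bystander.
There are look-alikes about, which are no part of the job. Leave any blue look-alike of the tube alone.

How it is judged:
By the outcome, as a careful person would: the job done as asked, in the order asked, and still so for the second after the job is handed in, with the robot touching nothing.
It also fails if it takes over 54 s, if anything falls off the work surface, if the arm or the gripper's body presses on something with over 40 N, if the wrist force passes 120 N, or if a joint passes its speed limit or range.

## Working session

There is one attempt and no reset: what is moved stays moved. The work goes in short steps, Python scripts to look and compute and a shell command to move; the robot and the scene stay as the last step left them, time stands still between calls to the robot, and variables do not carry over. Pictures are saved under pics/ and viewed, at most 10 in all, crops included, and the job is handed in when it is done.

```bash
mkdir -p pics; ls
python3 - <<'E'
from cell import bot
import cv2,numpy as np
s=bot.sense();print({k:np.round(v,3).tolist() for k,v in s.items()})
for c in("scene","side"):
    im=bot.grab_frame(c);cv2.imwrite(f"pics/{c}0.png",im)
    for n in("cradle","stop","stop_hinge","stop_pad","tube","tube_top","tube_mid"):
        for d in bot.find_in(c,n)[:3]:print(c,n,np.round(d["at"]).tolist(),round(d["p"],2))
E
```

```text
pics
{'clock': 0.0, 'joint_pos': [1.239, 0.418, -0.01, 1.614, 0.005, 1.111, -0.053], 'qd': [-0.0, 0.003, -0.0, 0.0, -0.001, -0.002, 0.003], 'joint_efforts': [-0.001, -85.126, 0.638, -42.6, -0.049, 0.019, 0.0], 'ee_pos': [179.069, -598.396, 204.816], 'orientation': [0.989, 0.145, -0.0, -0.001], 'ft_force': [-0.451, 0.124, -0.175], 'ft_torque': [-0.034, -0.018, -0.001], 'grasp_force': 0.0, 'width': 93.932}
scene stop [531.0, 139.0, 67.0] 0.74
scene stop_hinge [531.0, -19.0, 19.0] 0.65
scene stop_hinge [501.0, 495.0, 14.0] 0.24
scene stop_pad [517.0, -148.0, 113.0] 0.57
scene stop_pad [529.0, 140.0, 67.0] 0.56
scene tube [516.0, -148.0, 113.0] 0.95
scene tube [654.0, -146.0, 88.0] 0.67
scene tube_top [655.0, -145.0, 88.0] 0.65
scene tube_top [516.0, -145.0, 111.0] 0.62
scene tube_mid [514.0, -145.0, 110.0] 0.79
scene tube_mid [660.0, -147.0, 88.0] 0.58
side cradle [511.0, 25.0, 16.0] 0.94
side stop [529.0, 153.0, 91.0] 0.75
side stop_hinge [515.0, 25.0, 15.0] 0.76
side stop_pad [527.0, 152.0, 96.0] 0.71
side stop_pad [758.0, 147.0, 32.0] 0.59
side tube [501.0, -120.0, 110.0] 0.9
side tube [646.0, -117.0, 87.0] 0.55
side tube [756.0, 15.0, 61.0] 0.38
side tube_top [648.0, -114.0, 88.0] 0.89
side tube_top [505.0, -121.0, 110.0] 0.72
side tube_mid [647.0, -115.0, 89.0] 0.96
side tube_mid [507.0, -120.0, 112.0] 0.87
```

View pics/scene0.png

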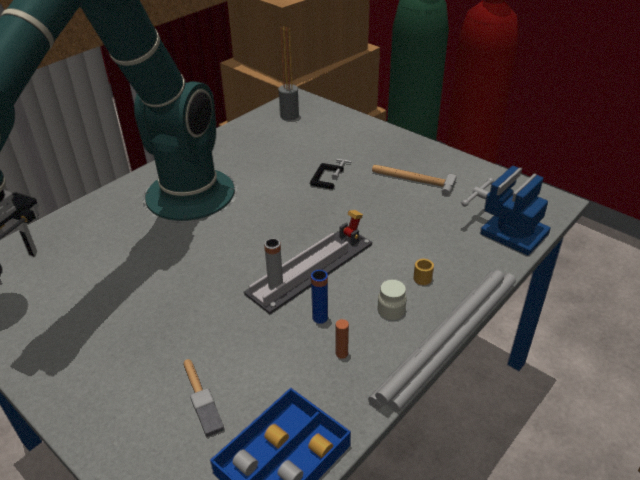

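View pics/side0.png

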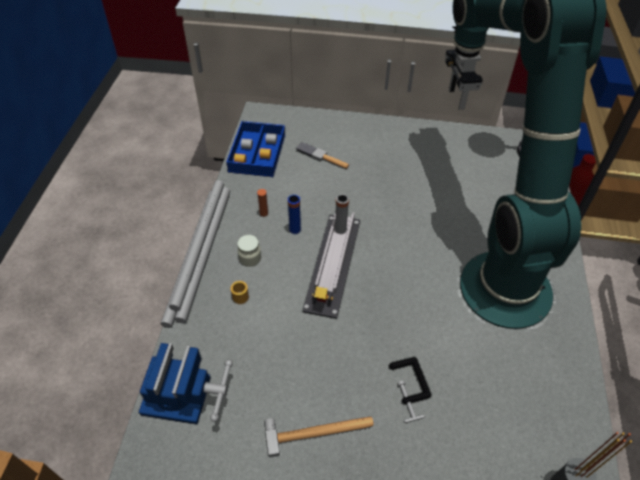

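The scene picture shows three candidates for the tube: the grey tube with a copper band at scene (274,262), the blue look-alike at (320,297), and the copper bar at (342,338). I choose the grey one, which stands in the cradle channel. The red stop with its yellow pad is at scene (352,225) and side (322,295). Next I'll take close crops to get the corners.

Run:
```python
import cv2,numpy as np
a=cv2.imread("pics/scene0.png")[195:320,235:385];b=cv2.imread("pics/side0.png")[185:325,290:370]
a=cv2.resize(a,None,fx=3.2,fy=3.2,interpolation=cv2.INTER_CUBIC);b=cv2.resize(b,None,fx=4,fy=4,interpolation=cv2.INTER_CUBIC)
o=np.zeros((560,800,3),np.uint8);o[:a.shape[0],:a.shape[1]]=a;o[:,480:]=b
o=np.clip(o*1.5,0,255).astype(np.uint8)
cv2.imwrite("pics/crop1.png",o)
```

```text
(no output)
```

View pics/crop1.png

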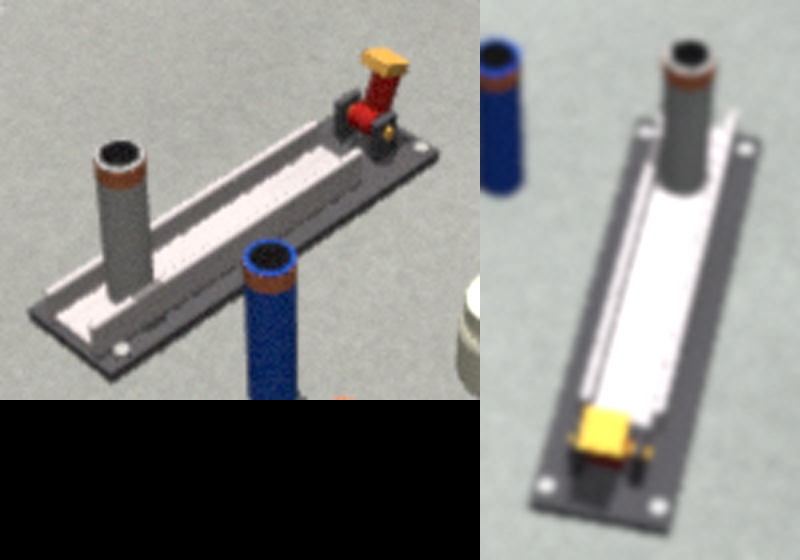

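The crop confirms the choice: the grey tube stands in the channel, with its top at crop (121,154) on the left and (689,54) on the right. The stop leans slightly past vertical. I'll fit the cradle pose from the plate corners.

```bash
cat > h.py <<'E'
from cell import bot
import cv2,numpy as np
from scipy.optimize import least_squares
from scipy.spatial.transform import Rotation as Ro
def proj(c,X):
    k=bot.get_calibration(c);return cv2.projectPoints(np.array(X,float).reshape(-1,1,3),cv2.Rodrigues(np.array(k["R"]))[0],np.array(k["t"],float),np.array(k["intrinsics"]),np.array(k["dist"]))[0][:,0]
def W(p,X):
    c,s=np.cos(p[2]),np.sin(p[2]);X=np.atleast_2d(X);return np.c_[p[0]+c*X[:,0]-s*X[:,1],p[1]+s*X[:,0]+c*X[:,1],X[:,2]]
def rp(x,y,sc):return [(x+.5)/sc-.5,(y+.5)/sc-.5]
E
python3 - <<'E'
from h import *
S=lambda x,y:np.add(rp(x,y,3.2),[235,195]); D=lambda x,y:np.add(rp(x-480,y,4),[290,185])
A=[(-185,50,12),(-185,-50,12),(185,-50,12)];a=[S(30,310),S(110,374),S(438,151)]
B=[(-185,-50,12),(-185,50,12),(185,-50,12),(185,50,12)];b=[D(640,120),D(762,147),D(530,503),D(668,526)]
f=lambda p:np.r_[(proj("scene",W(p,A))-a).ravel(),(proj("side",W(p,B))-b).ravel()]
r=least_squares(f,[515,20,np.pi/2]);p=r.x;print("cradle",p,np.round(r.fun,1))
t=least_squares(lambda q:np.r_[(proj("scene",W(p,[(*q,160)]))-S(121,154)).ravel(),(proj("side",W(p,[(*q,160)]))-D(689,54)).ravel()],[-110,0]);print("tube in cradle",t.x,t.fun)
P=lambda th:(145+60*np.cos(np.deg2rad(50)+th[0]),0,39+60*np.sin(np.deg2rad(50)+th[0]))
g=lambda th:np.r_[(proj("scene",W(p,[P(th)]))-S(385,60)).ravel(),(proj("side",W(p,[P(th)]))-D(605,430)).ravel()]
t=least_squares(g,[.2]);print("stop",t.x,t.fun, P(t.x))
np.save("p.npy",p)
for n in(-110,85,145):print(n,W(p,(n,0,39)))
s=bot.sense();print(Ro.from_quat(s["orientation"]).as_matrix().round(3))
E
```

```text
cradle [512.37135035 -16.69272673   1.49598644] [-0.7 -0.9  0.5 -0.3  1.3 -0.9 -0.2 -1.   0.3 -2.5 -0.3 -0.3  0.5  0.8]
tube in cradle [-121.19711681   -2.26211961] [ 0.07184739 -0.03477129  0.05741848 -0.10713008]
stop [0.31201887] [ 0.59514033 -1.72457974  0.07911732 -0.546372  ] (np.float64(167.5954163897482), 0, np.float64(94.58279552320033))
-110 [[ 504.14993657 -126.38506172   39.        ]]
85 [[518.72426099  68.06953212  39.        ]]
145 [[523.20866851 127.90171485  39.        ]]
[[ 0.958  0.287 -0.   ]
 [ 0.287 -0.958  0.   ]
 [-0.    -0.    -1.   ]]
```

```bash
python3 -m jog '[[[0,0,0,0,0,1,0],[0,0,0,0,0,1,0],[0,0,0,0,0,1,0],[0,0,-0.5,0,0,0.5,0],[0.35,-1,-0.5,0,0,0,0],[0.35,-1,0,0,0,0,0],[0.35,-1,0,0,0,0,0],[0.35,-1,0,0,0,0,0],[0.35,-1,0,0,0,0,0],[0.35,-1,0,0,0,0,0],[0.35,-1,0,0,0,0,0],[0.35,-1,0,0,0,0,0],[0.35,-1,0,0,0,0,0],[0.35,-1,0,0,0,0,0],[0.35,-1,0,0,0,0,0],[0.35,-1,0,0,0,0,0],[0.35,-1,0,0,0,0,0],[0.35,-1,0,0,0,0,0],[0.35,-1,0,0,0,0,0],[0,0,0,0,0,0,0]]]'
cat >> h.py <<'E'
p=np.load("p.npy")
def where():
    s=bot.sense();c,sn=np.cos(p[2]),np.sin(p[2]);d=np.array(s["ee_pos"])-[p[0],p[1],0]
    Rc=Ro.from_euler("z",p[2]).inv()
    print("t",round(s["clock"],2),"tcp in cradle",Rc.apply(d).round(1),"F cradle",Rc.apply(s["ft_force"]).round(1),"w",round(s["width"],1))
    print("tool axes in cradle",(Rc*Ro.from_quat(s["orientation"])).as_matrix().round(3).tolist());return s
E
python3 - <<'E'
from h import *
where()
E
```

```text
clock: 3.3
ee_pos: [371.0, -160.4, 235.6]
orientation: [0.999, -0.036, 0.0, 0.0]
ft_force: [0.6, 0.0, 0.3]
width: 0.5
grasp_force: 0.0
t 3.3 tcp in cradle [-153.9  130.3  235.6] F cradle [ 0.1 -0.6  0.3] w 0.5
tool axes in cradle [[0.002, -1.0, -0.0], [-1.0, -0.002, -0.0], [0.0, 0.0, -1.0]]
```

```bash
python3 -m jog '[[[0.5,-1,-0.5,0,0,0,0],[0.5,-1,-0.5,0,0,0,0],[0.5,-1,-0.5,0,0,0,0],[0.5,-1,-0.5,0,0,0,0],[0.5,-1,-0.5,0,0,0,0],[0.5,-1,-0.5,0,0,0,0],[0.5,-1,-0.5,0,0,0,0],[0,0,0,0,0,0,0]]]'
python3 - <<'E'
from h import *
s=where();im=bot.grab_frame("wrist")
k=bot.get_calibration("wrist");H=np.array(k["hand_eye"]);print(H.round(2).tolist())
T=np.eye(4);T[:3,:3]=Ro.from_quat(s["orientation"]).as_matrix();T[:3,3]=s["ee_pos"]
M=np.linalg.inv(T@H)
def pw(X):return cv2.projectPoints(np.array(X,float).reshape(-1,1,3),cv2.Rodrigues(M[:3,:3])[0],M[:3,3],np.array(k["intrinsics"]),np.array(k["dist"]))[0][:,0]
cv2.imwrite("pics/w1raw.png",im)
def line(A,B,col):
    L=pw(W(p,np.linspace(A,B,30)));cv2.polylines(im,[np.int32(L)],False,col,1)
for a,b in(((-185,50),(185,50)),((-185,-50),(185,-50)),((185,50),(185,-50)),((-185,50),(-185,-50))):line((*a,12),(*b,12),(0,255,0))
for y in(-22,22):line((-180,y,44),(110,y,44),(255,0,255))
print(pw(W(p,[(-121,-2,160),(145,0,39),(167,0,95)])).round())
cv2.imwrite("pics/w1.png",im)
E
```

```text
clock: 4.3
ee_pos: [491.8, 40.7, 341.1]
orientation: [0.999, -0.037, 0.0, -0.0]
ft_force: [0.2, -1.1, -0.4]
width: 0.7
grasp_force: 0.0
t 4.3 tcp in cradle [ 55.7  24.8 341.1] F cradle [-1.1 -0.3 -0.4] w 0.7
tool axes in cradle [[0.001, -1.0, 0.001], [-1.0, -0.001, -0.001], [0.001, -0.001, -1.0]]
[[0.0, -0.97, -0.25, 72.34], [1.0, -0.0, 0.0, 0.73], [-0.0, -0.25, 0.97, -178.73], [0.0, 0.0, 0.0, 1.0]]
[[533. 179.]
 [241. 167.]
 [208. 172.]]
```

View pics/w1.png

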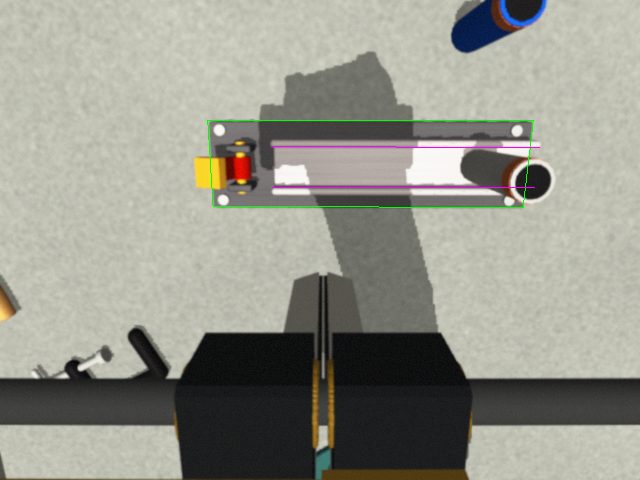

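The overlay fits the wrist picture to about 2 px: the plate outline, the tube top at (530,180) and the pad at (209,172) all agree. Next I'll go in behind the stop.

```bash
python3 -m jog '[[[0.16,-1,0.3,0,0,0,0],[0.16,-1,0.5,0,0,0,0],[0.16,-1,0.9,0,0,0,0],[0.16,-1,0.9,0,0,0,0],[0.16,-0.9,0.9,0,0,0,0],[0.03,-0.6,0.9,0,0,0,0],[0,0,0.9,0,0,0,0],[0,0,0.9,0,0,0,0],[0,0,0.9,0,0,0,0],[0,0,0.9,0,0,0,0],[0,0,0.9,0,0,0,0],[0,0,0,0,0,0,0]]]'
python3 -c "
from h import *
where()"
```

```text
clock: 5.85
ee_pos: [527.2, 200.2, 71.8]
orientation: [0.999, -0.038, -0.002, 0.001]
ft_force: [0.2, -0.4, 0.6]
width: 0.5
grasp_force: 0.0
t 5.85 tcp in cradle [217.4   1.5  71.8] F cradle [-0.3 -0.3  0.6] w 0.5
tool axes in cradle [[-0.002, -1.0, -0.002], [-1.0, 0.002, 0.003], [-0.003, 0.002, -1.0]]
```

```bash
python3 -m jog '[[[0,0.75,0,0,0,0,0],[0,0.5,0,0,0,0,0],[0,0.5,0,0,0,0,0],[0,0.5,0,0,0,0,0],[0,0.33,0,0,0,0,0],[0,0.33,0,0,0,0,0],[0,0.23,0.27,0,0,0,0],[0,0.2,0.27,0,0,0,0],[0,0,0,0,0,0,0],[0,0,0.1,0,0,0,0],[0,0,0,0,0,0,0]]]'
python3 - <<'E'
from h import *
where();im=bot.grab_frame("side");im2=bot.grab_frame("scene")
a=cv2.resize(im[185:325,290:370],None,fx=4,fy=4);b=cv2.resize(im2[185:305,300:420],None,fx=4,fy=4)
o=np.zeros((560,800,3),np.uint8);o[:,:320]=a;o[:480,320:]=b;cv2.imwrite("pics/c2.png",o)
E
```

```text
clock: 7.22
ee_pos: [520.6, 102.6, 54.3]
orientation: [0.999, -0.038, -0.0, -0.0]
ft_force: [-0.5, -0.8, 1.6]
width: 0.2
grasp_force: 1.0
t 7.22 tcp in cradle [119.6   0.7  54.3] F cradle [-0.8  0.4  1.6] w 0.2
tool axes in cradle [[-0.0, -1.0, 0.0], [-1.0, 0.0, 0.0], [-0.0, -0.0, -1.0]]
```

View pics/c2.png

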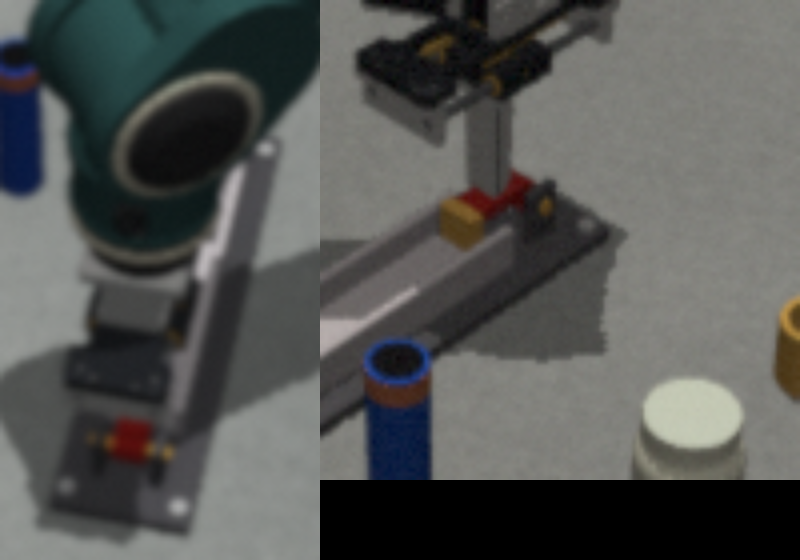

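The right side of the picture shows the stop almost flat, with the pad around (462,222) inside the channel. I'll press it until the force rises.

```bash
python3 -m jog '[[[0,0.2,0,0,0,0,0],[0,0.2,0.03,0,0,0,0],[0,0,0.05,0,0,0,0],[0,0,0.04,0,0,0,0],[0,0,0,0,0,0,0]]]'
```

```text
clock: 7.95
ee_pos: [520.9, 90.9, 53.3]
orientation: [0.999, -0.038, 0.001, -0.0]
ft_force: [-15.1, -0.1, 56.3]
width: 0.4
grasp_force: 27.7
```

```bash
python3 -m jog '[[[0,0,-0.3,0,0,0,0],[0,0,-1,0,0,0,0],[0,0,-1,0,0,0,0],[0,0,-1,0,0,0,0],[0,0,-1,0,0,0,0],[0,0,-1,0,0,0,0],[0,1,-0.3,0,0,0,0],[0,1,0,0,0,0,0],[0,1,0,0,0,0,0],[0,1,0,0,0,0,0],[0,1,0,0,0,0,0],[0,1,0,0,0,0,0],[0,1,0,0,0,0,0],[0,1,0,0,0,0,0],[0,1,0,0,0,0,0],[0,0.5,0,0,0,0,0],[0,0,0,0,0,0,0]]]'
python3 - <<'E'
from h import *
where();im=bot.grab_frame("scene");im2=bot.grab_frame("wrist")
o=np.zeros((480,800,3),np.uint8);o[:,:480]=cv2.resize(im[195:315,290:410],None,fx=4,fy=4);o[:240,480:]=cv2.resize(im2,(320,240))
o[240:,480:]=cv2.resize(im[200:320,220:380],(320,240))
cv2.imwrite("pics/c3.png",o)
E
```

```text
clock: 10.07
ee_pos: [497.9, -194.3, 218.4]
orientation: [0.999, -0.038, -0.0, -0.0]
ft_force: [0.5, 0.2, -0.5]
width: 0.6
grasp_force: 0.0
t 10.07 tcp in cradle [-178.2    1.2  218.4] F cradle [ 0.3 -0.5 -0.5] w 0.6
tool axes in cradle [[-0.002, -1.0, 0.0], [-1.0, 0.002, 0.0], [-0.0, -0.0, -1.0]]
```

View pics/c3.png

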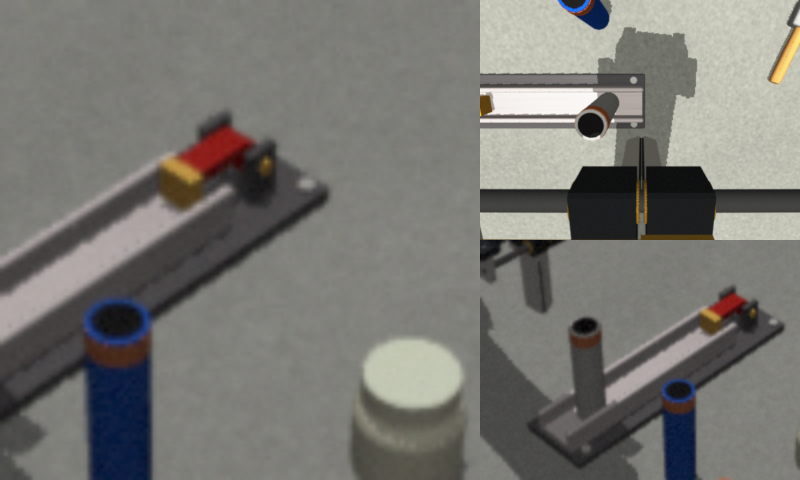

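The stop is down, with the pad at (180,180) in the channel, and the tube is still standing. I'll lower the fingers behind it and push near the top.

```bash
python3 -m jog '[[[0.1,0,0.9,0,0,0,0],[0,0,0.9,0,0,0,0],[0,0,0.8,0,0,0,0],[0,0.4,0,0,0,0,0],[0,0.3,0,0,0,0,0],[0,0.2,0,0,0,0,0],[0,0.2,0,0,0,0,0],[0,0.2,0,0,0,0,0],[0,0.2,0,0,0,0,0],[0,0.2,0,0,0,0,0],[0,0.2,0,0,0,0,0],[0,0.2,0,0,0,0,0],[0,0.2,0,0,0,0,0],[0,0.2,0,0,0,0,0],[0,0,0,0,0,0,0],[0,0,0,0,0,0,0],[0,-0.5,0,0,0,0,0],[0,-0.9,0,0,0,0,0],[0,-0.9,0,0,0,0,0],[0,0,0,0,0,0,0]]]'
python3 - <<'E'
from h import *
where();im=bot.grab_frame("scene");im2=bot.grab_frame("wrist")
o=np.zeros((480,800,3),np.uint8);o[:,:480]=cv2.resize(im[195:315,240:360],None,fx=4,fy=4);o[:240,480:]=cv2.resize(im2,(320,240))
cv2.imwrite("pics/c4.png",o)
E
```

```text
clock: 12.68
ee_pos: [501.1, -197.0, 140.9]
orientation: [0.999, -0.036, 0.0, -0.0]
ft_force: [-0.3, -0.8, 0.0]
width: 0.3
grasp_force: 0.0
t 12.68 tcp in cradle [-180.6   -2.2  140.9] F cradle [-0.8  0.3  0. ] w 0.3
tool axes in cradle [[0.003, -1.0, 0.001], [-1.0, -0.003, -0.0], [0.0, -0.001, -1.0]]
```

View pics/c4.png

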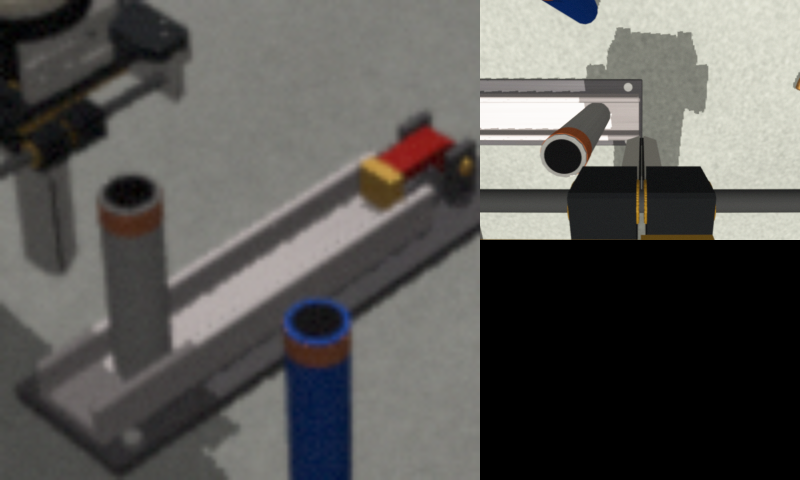

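The tube is still standing, with its top at (130,190), so the push fell short. I'll push further and check before retreating.

```bash
python3 -m jog '[[[0,0.7,0,0,0,0,0],[0,0.3,0,0,0,0,0],[0,0.2,0,0,0,0,0],[0,0.2,0,0,0,0,0],[0,0.2,0,0,0,0,0],[0,0.2,0,0,0,0,0],[0,0.2,0,0,0,0,0],[0,0.2,0,0,0,0,0],[0,0.2,0,0,0,0,0],[0,0.2,0,0,0,0,0],[0,0,0,0,0,0,0]]]'
python3 - <<'E'
from h import *
where();im=bot.grab_frame("wrist")
cv2.imwrite("pics/w5.png",im)
for n in("tube","tube_top"):
    for d in bot.find_in("wrist",n)[:2]:print(n,Ro.from_euler("z",p[2]).inv().apply(np.array(d["at"])-[p[0],p[1],0]).round(),round(d["p"],2))
E
```

```text
clock: 14.15
ee_pos: [494.7, -278.4, 140.6]
orientation: [0.999, -0.038, -0.0, -0.0]
ft_force: [-0.1, 0.1, -0.9]
width: 0.6
grasp_force: 0.0
t 14.15 tcp in cradle [-262.3   -1.9  140.6] F cradle [ 0.1  0.1 -0.9] w 0.6
tool axes in cradle [[-0.002, -1.0, 0.0], [-1.0, 0.002, 0.0], [-0.0, -0.0, -1.0]]
tube [-118. -131.   51.] 0.61
tube [-130.   -6.  117.] 0.6
tube_top [-134.   -6.  117.] 0.95
tube_top [-119. -134.   54.] 0.89
```

I had the sign wrong: tool +y is cradle −x, so the tube hasn't been touched. I'll push along tool −y.

```bash
python3 -m jog '[[[0,-1,0,0,0,0,0],[0,-1,0,0,0,0,0],[0,-0.8,0,0,0,0,0],[0,-0.4,0,0,0,0,0],[0,-0.2,0,0,0,0,0],[0,-0.2,0,0,0,0,0],[0,-0.2,0,0,0,0,0],[0,-0.2,0,0,0,0,0],[0,-0.2,0,0,0,0,0],[0,-0.2,0,0,0,0,0],[0,-0.2,0,0,0,0,0],[0,-0.2,0,0,0,0,0],[0,-0.2,0,0,0,0,0],[0,-0.2,0,0,0,0,0],[0,0,0,0,0,0,0],[0,0,0,0,0,0,0],[0,0,0,0,0,0,0],[0,0,0,0,0,0,0]]]'
python3 - <<'E'
from h import *
where();im=bot.grab_frame("wrist");im2=bot.grab_frame("scene")
o=np.zeros((480,800,3),np.uint8);o[:,:480]=cv2.resize(im2[195:315,240:360],None,fx=4,fy=4);o[:240,480:]=cv2.resize(im,(320,240))
cv2.imwrite("pics/c6.png",o)
E
```

```text
clock: 16.55
ee_pos: [506.5, -122.5, 140.6]
orientation: [0.999, -0.038, -0.0, -0.0]
ft_force: [0.0, -0.2, 0.4]
width: 0.3
grasp_force: 0.0
t 16.55 tcp in cradle [-106.    -2.1  140.6] F cradle [-0.2 -0.   0.4] w 0.3
tool axes in cradle [[-0.001, -1.0, 0.0], [-1.0, 0.001, 0.0], [-0.0, -0.0, -1.0]]
```

View pics/c6.png

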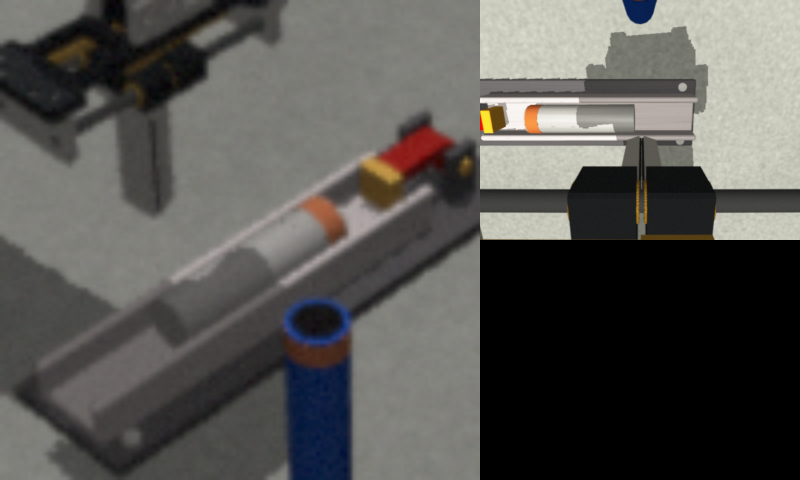

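The tube lies along the channel, band end towards the stop, with a gap of a few centimetres to the pad. Next I'll back off, lower the fingers into the channel behind it and push.

```bash
python3 -m jog '[[[0,0.8,0,0,0,0,0],[0,0.8,0,0,0,0,0],[0,0,0.9,0,0,0,0],[0,0,0.9,0,0,0,0],[0,0,0.9,0,0,0,0],[0,0,0.7,0,0,0,0],[0,0,0,0,0,0,0],[0,-0.5,0,0,0,0,0],[0,-0.4,0,0,0,0,0],[0,-0.3,0,0,0,0,0],[0,-0.3,0,0,0,0,0],[0,-0.3,0,0,0,0,0],[0,-0.3,0,0,0,0,0],[0,-0.2,0,0,0,0,0],[0,-0.1,0,0,0,0,0],[0,0,0,0,0,0,0]]]'
python3 -c "
from h import *
where()"
```

```text
clock: 18.65
ee_pos: [508.4, -98.2, 38.6]
orientation: [0.999, -0.038, -0.0, -0.0]
ft_force: [0.6, 0.1, 0.0]
width: 0.4
grasp_force: 0.0
t 18.65 tcp in cradle [-81.6  -2.1  38.6] F cradle [ 0.1 -0.6  0. ] w 0.4
tool axes in cradle [[-0.001, -1.0, 0.0], [-1.0, 0.001, 0.0], [-0.0, -0.0, -1.0]]
```

```bash
python3 -m jog '[[[0,-0.1,0,0,0,0,0],[0,-0.1,0,0,0,0,0],[0,-0.1,0,0,0,0,0],[0,-0.07,0,0,0,0,0],[0,0,0,0,0,0,0]]]'; python3 -m jog '[[[0,-0.04,0,0,0,0,0],[0,-0.03,0,0,0,0,0],[0,0,0,0,0,0,0]]]'
```

```text
clock: 19.27
ee_pos: [509.3, -87.1, 38.7]
orientation: [0.999, -0.038, -0.0, -0.0]
ft_force: [-0.4, 1.4, -0.2]
width: 0.7
grasp_force: 0.0
clock: 19.65
ee_pos: [509.4, -85.2, 38.6]
orientation: [0.999, -0.038, -0.0, -0.0]
ft_force: [0.4, 0.3, 0.4]
width: 0.2
grasp_force: 0.1
```

```bash
python3 -m jog '[[[0,-0.04,0,0,0,0,0],[0,0,0,0,0,0,0]]]'; python3 -m jog '[[[0,-0.04,0,0,0,0,0],[0,0,0,0,0,0,0]]]'
python3 - <<'E'
from h import *
where();im=bot.grab_frame("wrist");im2=bot.grab_frame("scene")
o=np.zeros((600,800,3),np.uint8);o[:480,:480]=cv2.resize(im2[195:315,260:380],None,fx=4,fy=4);o[:480,480:]=cv2.resize(im[130:290,0:320],(320,160)).repeat(1,0)[:0].reshape(0,320,3) if 0 else 0
o[:160,480:]=im[140:300,0:320];o[160:320,480:]=im[140:300,320:640]
cv2.imwrite("pics/c7.png",o[:480])
E
```

```text
clock: 19.9
ee_pos: [509.5, -83.9, 38.7]
orientation: [0.999, -0.038, -0.0, -0.0]
ft_force: [-0.4, -0.3, 1.1]
width: 0.4
grasp_force: 0.1
clock: 20.15
ee_pos: [509.6, -82.7, 38.7]
orientation: [0.999, -0.038, 0.0, -0.0]
ft_force: [-1.0, 0.0, 0.1]
width: 0.5
grasp_force: 0.0
t 20.15 tcp in cradle [-66.1  -2.1  38.7] F cradle [-0.   1.   0.1] w 0.5
tool axes in cradle [[-0.001, -1.0, 0.0], [-1.0, 0.001, 0.0], [-0.0, -0.0, -1.0]]
```

View pics/c7.png

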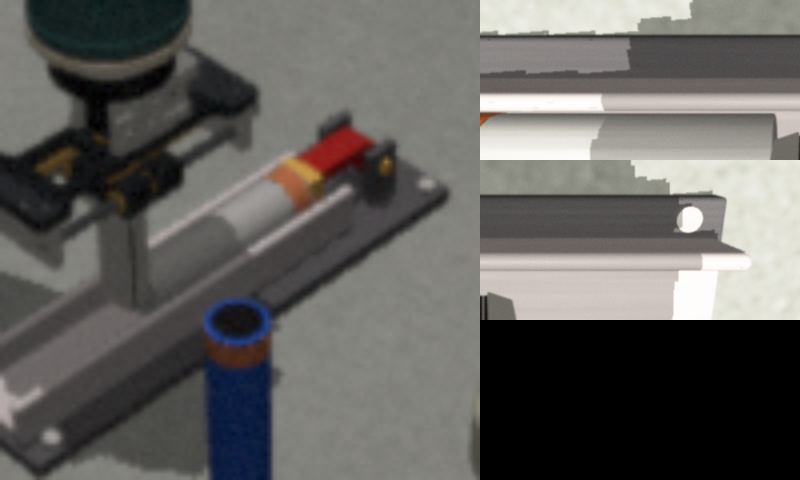

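The tube's band end is at or nearly at the brass pad (300,180), but no contact force shows yet. I'll keep going in small steps.

```bash
for i in 1; do python3 -m jog '[[[0,-0.05,0,0,0,0,0],[0,0,0,0,0,0,0]]]'; done; python3 -m jog '[[[0,-0.05,0,0,0,0,0],[0,0,0,0,0,0,0]]]'; python3 -m jog '[[[0,-0.05,0,0,0,0,0],[0,0,0,0,0,0,0]]]'
```

```text
clock: 20.5
ee_pos: [509.6, -82.1, 38.6]
orientation: [0.999, -0.038, -0.0, 0.0]
ft_force: [-0.8, -6.1, 0.1]
width: 0.4
grasp_force: 2.6
clock: 20.75
ee_pos: [509.6, -82.0, 38.7]
orientation: [0.999, -0.039, -0.0, 0.001]
ft_force: [-1.3, -13.1, 0.8]
width: 0.6
grasp_force: 6.5
clock: 21.0
ee_pos: [509.6, -81.9, 38.7]
orientation: [0.999, -0.039, -0.0, 0.002]
ft_force: [-0.9, -21.1, 1.1]
width: 0.4
grasp_force: 10.3
```

There is firm contact: the force is 21 N and the tool no longer advances. I'll retreat and check.

```bash
python3 -m jog '[[[0,0.1,0,0,0,0,0],[0,0.3,0,0,0,0,0],[0,0.5,0,0,0,0,0],[0,0.5,-0.5,0,0,0,0],[0,0,-1,0,0,0,0],[0,0,-1,0,0,0,0],[0,0,-1,0,0,0,0],[0,0,-1,0,0,0,0],[0,-1,-1,0,0,0,0],[0,-1,-1,0,0,0,0],[0,-1,0,0,0,0,0],[0,-0.5,0,0,0,0,0],[0,0,0,0,0,0,0],[0,0,0,0,0,0,0]]]'
python3 - <<'E'
from h import *
where();im=bot.grab_frame("wrist");im2=bot.grab_frame("scene")
o=np.zeros((480,800,3),np.uint8);o[:,:480]=cv2.resize(im2[195:315,260:380],None,fx=4,fy=4);o[:240,480:]=im[60:300,80:400];o[240:,480:]=cv2.resize(im2,(320,240))
cv2.imwrite("pics/c8.png",o)
E
```

```text
clock: 22.75
ee_pos: [514.5, -16.9, 233.2]
orientation: [0.999, -0.039, -0.0, 0.0]
ft_force: [0.3, -0.4, 0.4]
width: 0.4
grasp_force: 0.0
t 22.75 tcp in cradle [ -0.   -2.2 233.2] F cradle [-0.4 -0.4  0.4] w 0.4
tool axes in cradle [[-0.002, -1.0, -0.0], [-1.0, 0.002, 0.001], [-0.001, 0.0, -1.0]]
```

View pics/c8.png

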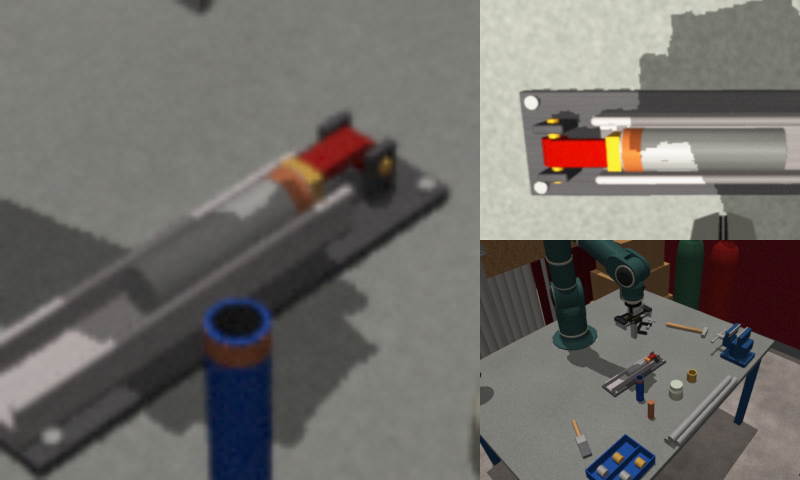

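The tube's end sits flush on the brass pad (wrist crop (622,152)), the stop is flat, the bystanders haven't moved and the robot is clear.

```bash
python3 -c "
from cell import bot
print(bot.finish_job())"
```

```text
the job is handed in; nothing more can be done
None
```

The job is handed in at about 23 s: the stop is pressed fully down, the tube was tipped over where it stood and pushed firmly against the brass pad, and nothing else on the bench was touched.

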